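Sweep medicine cartons off the outfeed board

TASK

Sweep the three small purple medicine cartons sideways off the outfeed board into the blue tote with the fingertips: push them along the board, do not pick them up or carry them. Leave the little amber bottle and the white jar standing where they are on the board, put no carton in the grey tote, and do not disturb the mug or the gel bottle beside the totes.

Things in the scene. Friction and masses are not known exactly. Their poses are not given: they have to be found in the camera images.
- board: Fixed outfeed board, grey top 75 mm above the table, 300 (x) x 284 (y) mm. Origin under its centre on the table; z up. Its y = +-142 mm edges are open, a tote under each; 5 mm thick lips 12 mm high close the x = +-147 mm ends. Four rows along y at x = -108, -36, 36, 108 mm (within 5): a carton in each of three, bottle and jar in the fourth; which is which changes.
- blue_tote: Dark blue open tote, fixed, 300 (x) x 170 (y) x 68 mm high, walls 4 mm. Origin under its centre on the table, axes parallel to the board's; centre 217 mm from the board's centre along the board's +y or -y (the side changes). The board's edge overhangs its near wall; its rim is 7 mm below the board's top.
- grey_tote: Light grey open tote, fixed, 300 (x) x 170 (y) x 68 mm high, walls 4 mm. Origin under its centre on the table, axes parallel to the board's; centre 217 mm from the board's centre along the board's +y or -y (the side changes). The board's edge overhangs its near wall; its rim is 7 mm below the board's top.
- carton1_mid (a point): Loose small medicine carton, purple with a white band, 50 (own x) x 32 (own y) x 20 mm (z), 20 to 45 g, lying flat on the board with its long side turned within 0.3 rad of the board's x. This point is its centre, 10 mm above the board; the axes are the carton's own.
- carton2_mid (a point): Loose small medicine carton, purple with a white band, 50 (own x) x 32 (own y) x 20 mm (z), 20 to 45 g, lying flat on the board with its long side turned within 0.3 rad of the board's x. This point is its centre, 10 mm above the board; the axes are the carton's own.
- carton3_mid (a point): Loose small medicine carton, purple with a white band, 50 (own x) x 32 (own y) x 20 mm (z), 20 to 45 g, lying flat on the board with its long side turned within 0.3 rad of the board's x. This point is its centre, 10 mm above the board; the axes are the carton's own.
- amber_bottle: Little amber bottle with white cap, 32 mm diameter, 50 mm high, standing on the board; origin at the centre of its underside. Leave it.
- white_jar: Small white jar with green lid, 36 mm diameter, 42 mm high, standing on the board 60 to 70 mm from the bottle in the same row; origin at the centre of its underside. Leave it.
- mug: White mug, 76 mm diameter, 85 mm high, on the table to the right; origin at the centre of its underside. Leave it.
- gel_bottle: Clear bottle with blue cap, 60 mm diameter, 150 mm high, on the table to the left; origin at the centre of its underside. Leave it.
Mind the look-alikes: they are no part of the job. Of the things shaped like the white_jar, the white one is meant.

How it is judged:
By the outcome, as a careful person would: the job done as asked, in the order asked, and still so for the second after the job is handed in, with the robot touching nothing.
It also fails if it takes over 54 s, if anything falls off the work surface, if the arm or the gripper's body presses on something with over 40 N, if the wrist force passes 120 N, or if a joint passes its speed limit or range.

ROBOT

A 6-joint arm with a two-finger parallel gripper is mounted at the origin on the work surface. World frame = base frame: x ahead of the robot, y to its left, z up, the work surface at z = 0. Lengths are in m, angles in rad, forces in N, time in s.
With the tool pointing down it reaches from about 0.35 to 0.975 m from the base axis. Payload 4.9 kg.
Tool frame: the origin (TCP) lies at the very end of the fingers, on their centre line; the grasp point (between the pads) lies manip.grip_point_offset behind it (manip.grip_point_offset is the distance from the TCP to the grasp point, in m); z points along the fingers, y is the direction in which the jaws open and shut (so a half turn about z gives the same grasp; the last joint's range is limited). The gripper opens to 85 mm and grips with 20 to 120 N. Pads are 22 mm wide; open, the fingers measure 114 mm over their backs; the gripper's body (76 mm by 85 mm) begins 54 mm behind the grasp point. The pads swing forward as they close: fully open they stand 13 mm farther back than shut.
Start: joints at [-1.338, 0.053, 1.613, -0, 1.476, -0.119], TCP at [0.215, -0.587, 0.231] pointing down, gripper open.
Joint ranges: [-3.01, 3.01], [-1.01, 2.22], [0.06, 2.58], [-1.02, 4.17], [0.09, 2.62], [-3.14, 3.14]. Speed limits (rad/s): [2.57, 2.57, 3.14, 3.14, 3.14, 3.14].

INTERFACE

Orientations are given as a unit quaternion [w, x, y, z].
In Python, from plant import status, grab_frame, camera_params, ticket, boxes_of, outline_of, manip gives the robot as it stands. The module is installed in compiled form; this text tells all that it offers.
- The arm moves only by the tool play_rows, never from a script. Its argument "deltas" is a list of rows, each a list of 2 entries, a list of its own where there are three numbers: the shift along the world's x, y, z in m, then the turn about the world's z in rad. A call has 1 to 5 rows; each row is the pose to reach, as a shift and turn from the pose commanded when the call began; what a row does not reach only later rows make up. A row lasts 1/8 s, in which the tool goes at most 62.5 mm and 10.7 degrees, less where a joint would pass 70% of its speed; a pose out of reach is approached as far as the arm can. A call with a gripper value outside its range is refused whole. "grip" is the opening, from -1 (shut) to 1 (fully open), set as the call begins (left out, the last holds). The fingers move at their own pace and stop on an object; the grip force is fixed at half the most. Time passes only in rows, so rows that repeat a pose let the fingers close. It gives the time, the measured TCP pose, the force and the opening at its end, in the units of the state.
- status.state(): the state, without advancing time (a new reading comes with each control period).
- grab_frame(name): name is "scene" or "top" or "wrist"; returns (picture, depth): 480x640x3 uint8, blue, green, red; 480x640 float32, m along the optical axis (not along the pixel's ray), 0 where there is no reading.
- camera_params(name): a dict with "mtx" (3x3 intrinsics, pixels), "world_from_camera" (4x4, takes a point from camera to world coordinates). Camera axes: x right, y up, looking along -z (the intrinsics and any distortion apply to the point x, -y, -z); pixel columns grow to the right and rows downward; lengths in m; the calibration is good to about 2 mm. A picture is of the moment at which its call begins: read the wrist's pose just before it. camera_params takes no time and is no camera call; for the wrist camera it gives the pose at the moment of the call.
- ticket.job_done(): hands the job in, once; it reports no verdict.
Trained networks look in the newest picture that a camera, given by its name, has taken for a name from the list of things; names that differ only in an ending like _2 or _b are one class to them, and where a whole thing is asked for, a point or a joint stands for the part that bears it (a point fixed in the world has none). Each returns a list of dicts, best first, with "confidence" (0 to 1); they miss things now and then, are a little off and sometimes report something else, mostly with a low value. They report only what shows in the picture. A call takes as long as a camera call. They do not tell look-alikes from the thing itself.
- boxes_of(camera, name): "box" ([left, top, right, bottom] in pixels, round what is visible of it).
- outline_of(camera, name): "region" (480x640 bool, what is visible of it) and "box" ([left, top, right, bottom] in pixels, round what is visible of it).
The state is a dict: "time": time; "joint_pos": joint angles; "joint_vel": joint speeds; "joint_efforts": joint torques, N m; "tool_pos": TCP position; "tool_rot": TCP orientation; "contact_force": force on the tool from outside, world axes, zero at the start; "ft_torque": the same for the moment, N m; "gripper_width": opening from 0.0 (shut) to 1.0 (fully open).
Only numpy, scipy, OpenCV 4.12 (cv2) and the standard library are available. Lean on these libraries where they do the work, as an engineer would, in place of code of your own. Each camera call takes 0.05 s, during which the arm holds its last target.

## Working session

There is one attempt and no reset: what is moved stays moved. The work goes in short steps, Python scripts to look and compute and a tool call to move; the robot and the scene stay as the last step left them, time stands still between calls to the robot, and variables do not carry over. Pictures are saved under pics/ and viewed, and the job is handed in when it is done.

Besides the shell and the picture viewer there is one more tool, called after "Call:" as a command line: name --argument value ..., lists and objects as JSON in quotes. play_rows: Moves the arm, as the interface text tells. Its arguments: {"type":"object","properties":{"deltas":{"type":"array"},"grip":{"type":"number"}},"required":["deltas"]}

```bash
mkdir -p pics; cat > h.py <<'E'
import numpy as np, cv2
from plant import status, grab_frame, camera_params, ticket, boxes_of, outline_of, manip
def pts(cam,depth,us,vs,P=None):
    P=P or camera_params(cam); K=np.array(P["mtx"]);T=np.array(P["world_from_camera"])
    us=np.asarray(us);vs=np.asarray(vs);d=depth[vs.astype(int),us.astype(int)]
    c=np.stack([(us-K[0,2])/K[0,0]*d,-(vs-K[1,2])/K[1,1]*d,-d,np.ones_like(d)],-1)
    return (c@T.T)[:,:3]
def proj(cam,p):
    P=camera_params(cam);K=np.array(P["mtx"]);T=np.linalg.inv(np.array(P["world_from_camera"]))
    c=T@np.append(p,1);return K[0,0]*c[0]/-c[2]+K[0,2],K[1,1]*c[1]/c[2]+K[1,2]
E
python3 - <<'E'
from h import *
s=status.state();print(s["time"],s["tool_pos"],s["tool_rot"],s["gripper_width"])
print([x for x in dir(manip) if x[0]!='_'],manip.grip_point_offset)
for c in["top","scene"]:
    im,d=grab_frame(c);cv2.imwrite(f"pics/{c}0.png",im);np.save(f"{c}0.npy",d)
    print(camera_params(c))
E
```

```text
0.0 [ 0.21520277 -0.58613051  0.23008103] [-1.01136274e-03  9.84573730e-01  1.74967268e-01 -4.98754723e-05] 0.9940261191165746
['IKError', 'grip_point_offset'] 0.0187
{'mtx': array([[463.96712162,   0.        , 320.0364865 ],
       [  0.        , 463.96712162, 237.6187583 ],
       [  0.        ,   0.        ,   1.        ]]), 'world_from_camera': array([[ 0.02868282,  0.99128388, -0.1285829 ,  0.40560497],
       [-0.99950319,  0.03012325,  0.00927123, -0.01074887],
       [ 0.01306376,  0.1282531 ,  0.99165542,  1.36199765],
       [ 0.        ,  0.        ,  0.        ,  1.        ]])}
{'mtx': array([[459.66652014,   0.        , 321.90610263],
       [  0.        , 459.66652014, 238.60422285],
       [  0.        ,   0.        ,   1.        ]]), 'world_from_camera': array([[ 0.63096147, -0.55139279,  0.54575967,  1.12264171],
       [ 0.77575713,  0.45693911, -0.43520975, -0.45059644],
       [-0.00940742,  0.69797754,  0.71605786,  0.80973844],
       [ 0.        ,  0.        ,  0.        ,  1.        ]])}
```

View pics/top0.png

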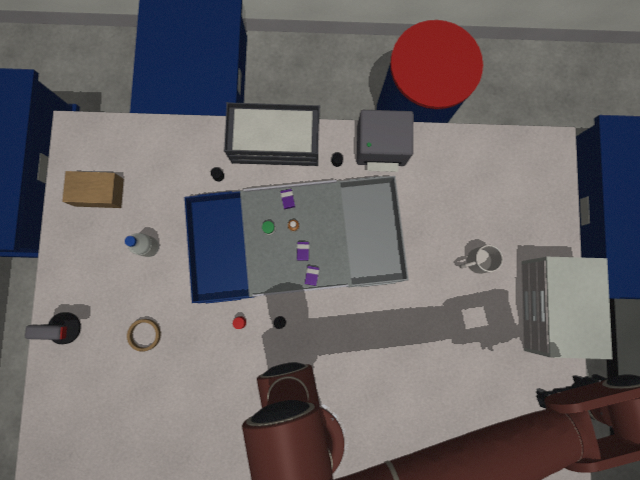

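View pics/scene0.png

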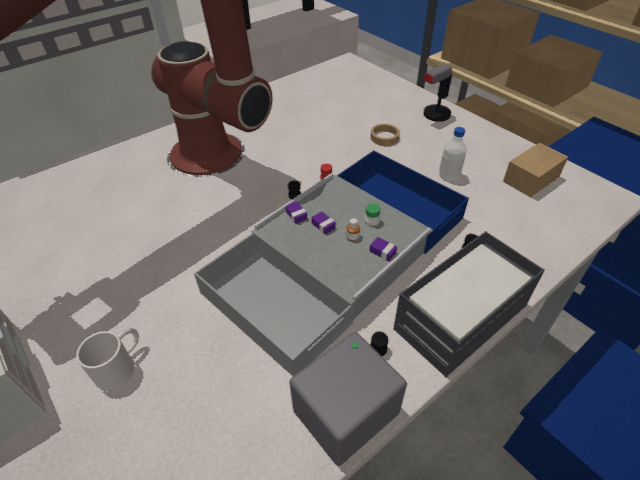

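The top view shows the blue tote on the left (215,247) and grey on the right (372,230). The cartons are at (288,199), (303,251) and (312,275). The white jar with the green lid is at (268,227) and the amber bottle at (293,225). The red and black lidded things at (239,322), (279,322), (217,174) and (337,159) are off the board, so they are look-alikes. Next I measure positions.

```bash
python3 - <<'E'
from h import *
im,d=grab_frame("top")
P=camera_params("top")
V,U=np.mgrid[0:480,0:640];W=pts("top",d,U.ravel(),V.ravel(),P).reshape(480,640,3)
# board top region
roi=np.zeros((480,640),bool);roi[170:300,225:360]=1
b=roi&(abs(W[...,2]-.075)<.006)
hsv=cv2.cvtColor(im,cv2.COLOR_BGR2HSV)
b&=hsv[...,1]<60
n,l,st,_=cv2.connectedComponentsWithStats(b.astype(np.uint8));k=1+np.argmax(st[1:,4]);b=l==k
r=cv2.minAreaRect(W[b][:,:2].astype(np.float32)*1000);print("board",r,W[b][:,2].mean(), cv2.boxPoints(r))
for nm in["carton1_mid","amber_bottle","white_jar","mug","gel_bottle","blue_tote","board"]:
    for o in outline_of("top",nm):
        m=o["region"]; 
        if m.sum()<5: continue
        q=W[m]; z=np.percentile(q[:,2],90); t=q[q[:,2]>z-.006]
        rr=cv2.minAreaRect(t[:,:2].astype(np.float32)*1000)
        print(nm,round(o["confidence"],2),np.round(o["box"]),"med",np.round(np.median(t,0),4),"rect",np.round(rr[0],1),np.round(rr[1],1),round(rr[2],1))
cv2.imwrite("pics/crop0.png",cv2.resize(im[165:310,175:420],None,fx=3.2,fy=3.2,interpolation=cv2.INTER_CUBIC))
E
```

```text
board ((571.080810546875, 43.85340881347656), (300.31439208984375, 294.3428955078125), 7.1876349449157715) 0.07591242127145925 [[ 403.68964   171.08081 ]
 [ 440.51752  -120.949066]
 [ 738.472     -83.37399 ]
 [ 701.6441    208.65588 ]]
carton1_mid 0.72 [303. 268. 320. 283.] med [ 0.464  -0.0033  0.0964] rect [464.6  -2.8] [27.8 46.8] 80.3
amber_bottle 0.59 [288. 222. 300. 231.] med [0.6006 0.0514 0.1267] rect [506.1  24.3] [212.3  14.4] 15.3
white_jar 0.69 [333. 150. 344. 167.] med [ 0.8153 -0.0687  0.0433] rect [816.  -67.8] [30.5 32.1] 64.4
white_jar 0.61 [262. 222. 274. 235.] med [0.5914 0.119  0.1182] rect [591.2 118.8] [30.8 28.9] 65.3
white_jar 0.59 [209. 169. 223. 180.] med [0.7596 0.2827 0.0445] rect [757.6 284.2] [29.6 26.7] 46.1
white_jar 0.51 [234. 317. 245. 328.] med [0.3318 0.1965 0.0436] rect [332. 199.] [27.7 29.1] 1.6
mug 0.91 [462. 244. 503. 272.] med [ 0.5275 -0.488   0.0843] rect [ 488.7 -267.6] [ 74.2 534.8] 10.0
gel_bottle 0.58 [464. 245. 502. 274.] med [ 0.524  -0.4935  0.0841] rect [ 479.1 -269.2] [ 70.  536.2] 11.9
gel_bottle 0.57 [122. 234. 158. 257.] med [0.5407 0.4738 0.1511] rect [540.  474.8] [24.4 27.8] 0.8
blue_tote 0.82 [187. 190. 250. 302.] med [0.5467 0.3267 0.0651] rect [546.9 176.2] [318.4 343.9] 5.7
blue_tote 0.56 [123. 234. 158. 257.] med [0.539  0.4724 0.1511] rect [539.6 472.7] [24.1 24.2] 14.7
board 0.65 [240. 178. 353. 295.] med [0.5687 0.0455 0.077 ] rect [560.8  44.5] [322.4 283.6] 7.7
```

View pics/crop0.png

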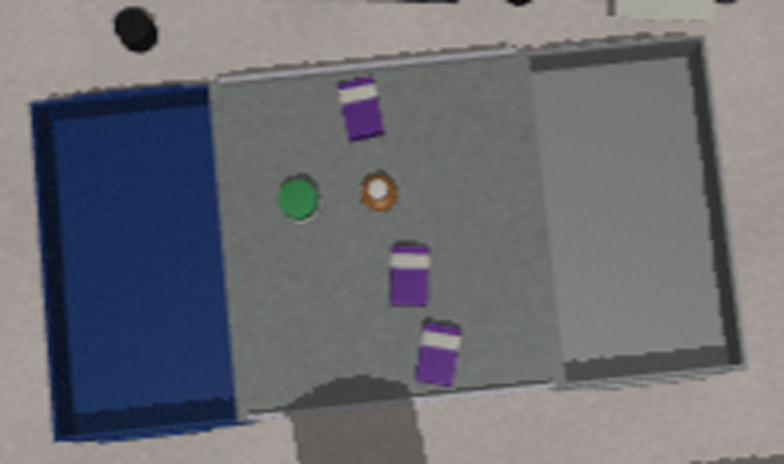

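```bash
cat > m.py <<'E'
from h import *
def look(verbose=True,name=None):
    im,d=grab_frame("top");P=camera_params("top")
    V,U=np.mgrid[0:480,0:640];W=pts("top",d,U.ravel(),V.ravel(),P).reshape(480,640,3)
    hsv=cv2.cvtColor(im,cv2.COLOR_BGR2HSV)
    a=np.deg2rad(7.2);R=np.array([[np.cos(a),np.sin(a)],[-np.sin(a),np.cos(a)]]);c=np.array([.571,.044])
    roi=np.zeros((480,640),bool);roi[165:310,180:415]=1
    # purple
    m=roi&(hsv[...,0]>120)&(hsv[...,0]<155)&(hsv[...,1]>90)
    m=m.astype(np.uint8)
    n,l,st,ce=cv2.connectedComponentsWithStats(m)
    for k in range(1,n):
        if st[k,4]<20: continue
        seed=l==k; z=np.median(W[seed][:,2])
        near=cv2.dilate(seed.astype(np.uint8),np.ones((13,13)))>0
        t=near&(abs(W[...,2]-z)<.007)&((hsv[...,2]>110)&(hsv[...,1]<60)&(abs(W[...,2]-z)<.007)|(m>0))
        t=cv2.morphologyEx(t.astype(np.uint8),cv2.MORPH_OPEN,np.ones((2,2)))>0
        q=W[t];r=cv2.minAreaRect(q[:,:2].astype(np.float32)*1000)
        p=np.array(r[0])/1000
        print("purple px",ce[k].round(),"z",z.round(4),"rect",np.round(r[0],1),np.round(r[1],1),round(r[2],1),"board",(R@(p-c)).round(4), "purple med",np.median(W[seed],0).round(4))
    for nm,mm in(("lid",(hsv[...,0]>45)&(hsv[...,0]<80)&(hsv[...,1]>120)),("amber",(hsv[...,0]>5)&(hsv[...,0]<20)&(hsv[...,1]>120)&(W[...,2]>.085))):
        mm=mm&roi; 
        if mm.sum(): q=W[mm]; mid=(q.max(0)+q.min(0))/2; print(nm,mm.sum(),mid.round(4),"board",(R@(mid[:2]-c)).round(4), "ext",np.ptp(q,axis=0).round(3))
    if name: cv2.imwrite(f"pics/{name}.png",cv2.resize(im[165:310,175:420],None,fx=3.2,fy=3.2,interpolation=cv2.INTER_CUBIC))
E
python3 -c "
from m import *
look()"
```

```text
purple px [286. 190.] z 0.0963 rect [687.8  71.7] [25.4 30.5] 4.6 board [0.1194 0.0128] purple med [0.7005 0.076  0.0963]
purple px [288. 202.] z 0.0959 rect [550.6  39.1] [304.9  31.7] 13.0 board [-0.0209 -0.0023] purple med [0.6666 0.0692 0.0959]
purple px [303. 242.] z 0.095 rect [544.4  20.8] [21.  27.5] 2.2 board [-0.0293 -0.0197] purple med [0.5551 0.0239 0.095 ]
purple px [302. 254.] z 0.0957 rect [477.7  15.6] [149.7  34.1] 7.2 board [-0.0961 -0.0165] purple med [0.5231 0.025  0.0957]
purple px [313. 267.] z 0.0958 rect [476.1  -7.6] [24.8 30.2] 1.5 board [-0.1006 -0.0393] purple med [ 0.4881 -0.0057  0.0958]
purple px [311. 279.] z 0.0954 rect [447.2  -2.8] [31.6 78.6] 79.0 board [-0.1287 -0.0309] purple med [ 0.4557 -0.0011  0.0954]
lid 106 [0.5935 0.1219 0.0981] board [0.0321 0.0745] ext [0.032 0.034 0.054]
amber 50 [0.5104 0.0279 0.7289] board [-0.0621 -0.0084] ext [0.21  0.077 1.266]
```

```bash
cat > m.py <<'E'
from h import *
a=np.deg2rad(7.2);R=np.array([[np.cos(a),np.sin(a)],[-np.sin(a),np.cos(a)]]);C=np.array([.571,.044])
def look(name=None):
    im,d=grab_frame("top");P=camera_params("top")
    V,U=np.mgrid[0:480,0:640];W=pts("top",d,U.ravel(),V.ravel(),P).reshape(480,640,3)
    B=(W[...,:2]-C)@R.T
    hsv=cv2.cvtColor(im,cv2.COLOR_BGR2HSV)
    roi=(abs(B[...,0])<.143)&(abs(B[...,1])<.145)
    h=roi&(W[...,2]>.086)&(W[...,2]<.16)
    n,l,st,ce=cv2.connectedComponentsWithStats(h.astype(np.uint8),connectivity=4)
    for k in range(1,n):
        if st[k,4]<15: continue
        q=W[l==k];b=B[l==k];z=np.percentile(q[:,2],90)
        t=q[:,2]>z-.008
        r=cv2.minAreaRect(b[t].astype(np.float32)*1000)
        print("px",ce[k].round(),st[k,4],"ztop",z.round(4),"boardrect",np.round(r[0],1),np.round(r[1],1),round(r[2],1),"world",((np.array(r[0])/1000)@R+C).round(4))
    pm=(hsv[...,0]>120)&(hsv[...,0]<155)&(hsv[...,1]>90)&(abs(B[...,0])<.15)&(abs(B[...,1])<.32)&(abs(B[...,1])>.13)
    n,l,st,ce=cv2.connectedComponentsWithStats(pm.astype(np.uint8))
    for k in range(1,n):
        if st[k,4]>5: print("purple outside",ce[k].round(),st[k,4],"board",np.median(B[l==k],0).round(3),"z",np.median(W[l==k][:,2]).round(3))
    if name: cv2.imwrite(f"pics/{name}.png",cv2.resize(im[165:310,175:420],None,fx=3.2,fy=3.2,interpolation=cv2.INTER_CUBIC))
E
python3 -c "
from m import *
look()
s=status.state();print(s['time'])
from scipy.spatial.transform import Rotation as Ro
w,x,y,z=s['tool_rot'];print(Ro.from_quat([x,y,z,w]).as_matrix().round(3))"
```

```text
px [288. 198.] 213 ztop 0.0994 boardrect [109.3  12.9] [50.8 31.8] 6.7 world [0.6778 0.0705]
px [294. 225.] 116 ztop 0.1265 boardrect [31.7  3.7] [13.5 13.5] 39.2 world [0.602  0.0516]
px [269. 227.] 145 ztop 0.1204 boardrect [31.2 72. ] [31.4 31.5] 29.0 world [0.5929 0.1193]
px [303. 251.] 203 ztop 0.0993 boardrect [-40.4 -14.7] [30.3 47.6] 84.3 world [0.5327 0.0243]
px [312. 275.] 218 ztop 0.0993 boardrect [-110.2  -34.1] [31.8 49.8] 74.4 world [ 0.466  -0.0036]
0.6
[[ 0.939  0.345 -0.   ]
 [ 0.345 -0.939 -0.   ]
 [-0.     0.    -1.   ]]
```

The board is at yaw 7.2° and centre (0.571, 0.044). In board coordinates the cartons are at (109,13), (-40,-15) and (-110,-34) mm, and bottle and jar are in the x≈32 row, 68 mm apart. All sizes agree with those given. The blue side is board +y.

Plan: turn the jaws along board x, open them slightly so the two fingertips push side by side about 45 mm wide, and sweep each row towards +y.

Call:
play_rows --deltas '[[[0.026,0.054,0],0.134],[[0.052,0.108,0],0.268],[[0.078,0.162,0],0.403],[[0.104,0.216,0],0.538],[[0.13,0.27,0],0.672]]' --grip -0.62

```text
time: 1.23
tool_pos: [0.3459, -0.315, 0.2316]
tool_rot: [0.0, 0.871, 0.492, 0.0]
contact_force: [0.2, -0.3, -0.0]
gripper_width: 0.19
```

Call:
play_rows --deltas '[[[0.026,0.054,-0.01],0.134],[[0.052,0.108,-0.02],0.268],[[0.078,0.162,-0.04],0.403],[[0.104,0.216,-0.06],0.538],[[0.127,0.268,-0.08],0.672]]'

```text
time: 1.85
tool_pos: [0.4732, -0.0469, 0.1514]
tool_rot: [0.001, 0.66, 0.751, 0.0]
contact_force: [0.8, -0.7, -0.6]
gripper_width: 0.195
```

Call:
play_rows --deltas '[[[0,0,0],0],[[0,0,0],0]]'

```text
time: 2.1
tool_pos: [0.4725, -0.0487, 0.1515]
tool_rot: [0.0, 0.661, 0.75, -0.0]
contact_force: [0.3, -0.9, -0.0]
gripper_width: 0.187
```

```bash
cat >> m.py <<'E'
def pose():
    from scipy.spatial.transform import Rotation as Ro
    s=status.state();w,x,y,z=s['tool_rot'];M=Ro.from_quat([x,y,z,w]).as_matrix();p=np.array(s['tool_pos'])
    print(s['time'],"tcp",p.round(4),"board",(R@(p[:2]-C)).round(4),"tooly deg",np.rad2deg(np.arctan2(M[1,1],M[0,1])).round(1),"w",s['gripper_width'],"F",np.round(s['contact_force'],1),np.round(s['joint_pos'],2))
E
python3 -c "
from m import *
pose()
im,d=grab_frame('wrist');cv2.imwrite('pics/w1.png',im)
im,d=grab_frame('scene');cv2.imwrite('pics/s1.png',im)"
```

```text
2.1 tcp [ 0.4725 -0.0487  0.1515] board [-0.1094 -0.0797] tooly deg 7.2 w 0.18704141002515975 F [ 0.3 -0.9 -0. ] [-0.26 -0.26  2.03 -0.    1.36 -0.38]
```

View pics/s1.png

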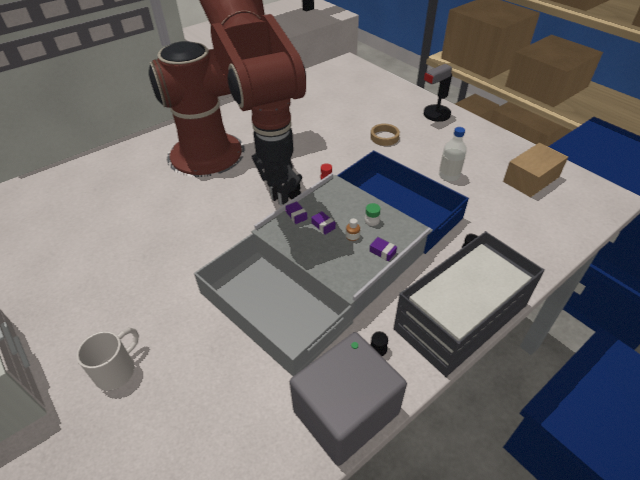

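View pics/w1.png

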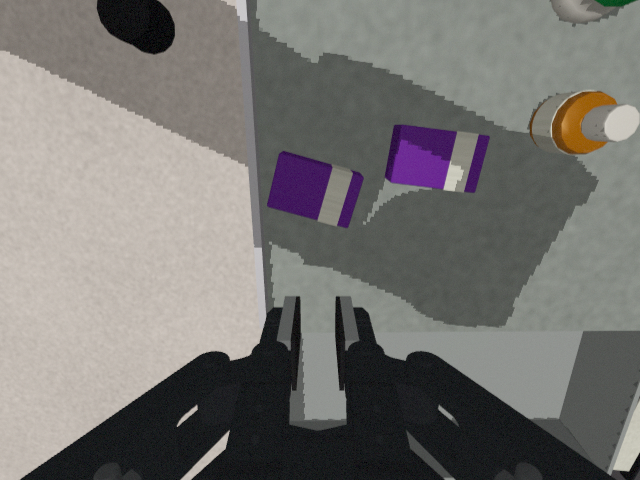

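Scene and wrist views agree: the fingertips stand just behind the nearest carton, at wrist pixel (315,190), and are centred on it. Lowering to 5 mm above the board and sweeping.

Call:
play_rows --deltas '[[[0,0,-0.025],0],[[0,0,-0.05],0],[[0,0,-0.065],0],[[0,0,-0.071],0],[[0,0,-0.071],0]]'

```text
time: 2.82
tool_pos: [0.4725, -0.0491, 0.0806]
tool_rot: [0.0, 0.662, 0.75, 0.0]
contact_force: [0.1, -0.1, -0.6]
gripper_width: 0.193
```

Call:
play_rows --deltas '[[[-0.0015,0.012,0],0],[[-0.003,0.024,0],0],[[-0.0045,0.036,0],0],[[-0.006,0.048,0],0],[[-0.0075,0.06,0],0]]'

```text
time: 3.45
tool_pos: [0.4647, 0.0123, 0.0803]
tool_rot: [0.0, 0.661, 0.75, 0.0]
contact_force: [-0.3, 0.9, -0.2]
gripper_width: 0.19
```

```bash
python3 -c "
from m import *
pose()
im,d=grab_frame('wrist');cv2.imwrite('pics/w2.png',im)"
```

```text
3.45 tcp [0.4647 0.0123 0.0803] board [-0.1094 -0.0182] tooly deg 7.2 w 0.19048741744732364 F [-0.3  0.9 -0.2] [-0.13 -0.19  2.11 -0.    1.23 -0.26]
```

View pics/w2.png

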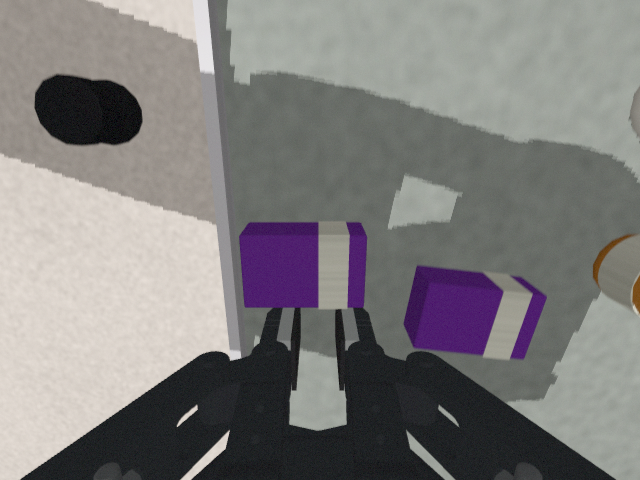

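The carton is squared up on both fingertips, about 3 mm from the lip. I continue with a slight drift inward.

Call:
play_rows --deltas '[[[-0.0013,0.0135,0],0],[[-0.0026,0.027,0],0],[[-0.0039,0.0405,0],0],[[-0.0052,0.054,0],0],[[-0.0065,0.0675,0],0]]'

```text
time: 4.12
tool_pos: [0.4582, 0.0798, 0.0803]
tool_rot: [-0.0, 0.662, 0.75, 0.0]
contact_force: [-0.2, 0.7, -0.6]
gripper_width: 0.188
```

Call:
play_rows --deltas '[[[-0.0016,0.0135,0],0],[[-0.0032,0.027,0],0],[[-0.0048,0.0405,0],0],[[-0.0064,0.054,0],0],[[-0.008,0.0675,0],0]]'

```text
time: 4.75
tool_pos: [0.4503, 0.1472, 0.0803]
tool_rot: [0.0, 0.662, 0.75, 0.0]
contact_force: [0.5, -0.6, -0.2]
gripper_width: 0.19
```

```bash
python3 -c "
from m import *
pose()
im,d=grab_frame('wrist');cv2.imwrite('pics/w3.png',im)"
```

```text
4.75 tcp [0.4503 0.1472 0.0803] board [-0.1068  0.1175] tooly deg 7.2 w 0.19021233546389285 F [ 0.5 -0.6 -0.2] [ 0.16 -0.17  2.09 -0.    1.22  0.03]
```

View pics/w3.png

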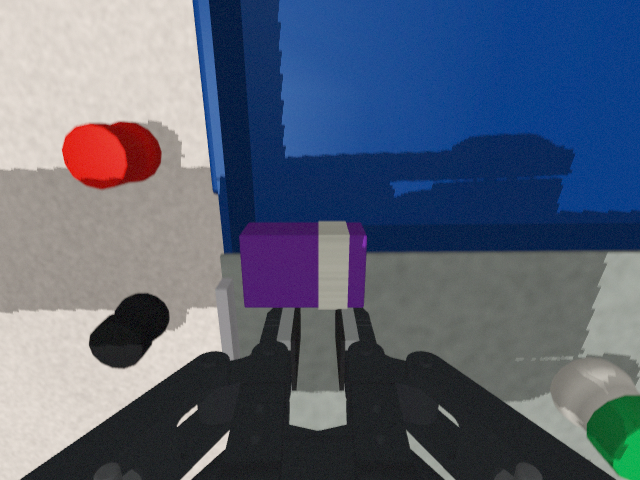

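The carton is at the edge, square, and its left side is inside the tote wall. Pushing it over, then lifting.

Call:
play_rows --deltas '[[[-0.001,0.012,0],0],[[-0.002,0.024,0],0],[[-0.003,0.032,0],0],[[-0.003,0.032,0],0],[[-0.003,0.032,0],0]]'

```text
time: 5.42
tool_pos: [0.4474, 0.1782, 0.0803]
tool_rot: [0.0, 0.662, 0.75, -0.0]
contact_force: [-0.2, 0.6, -0.6]
gripper_width: 0.19
```

Call:
play_rows --deltas '[[[0,0,0.03],0],[[0,0,0.06],0],[[0,0,0.08],0],[[0,0,0.08],0]]'

```text
time: 5.92
tool_pos: [0.4487, 0.1783, 0.1623]
tool_rot: [0.001, 0.662, 0.75, 0.002]
contact_force: [-0.4, 0.3, -0.3]
gripper_width: 0.191
```

```bash
python3 -c "
from m import *
pose()
im,d=grab_frame('wrist');cv2.imwrite('pics/w4.png',im)
look('t4')"
```

```text
5.925 tcp [0.4487 0.1783 0.1623] board [-0.1045  0.1485] tooly deg 7.1 w 0.19082838356782622 F [-0.4  0.3 -0.3] [ 0.22 -0.25  2.01 -0.    1.38  0.1 ]
px [288. 198.] 211 ztop 0.0994 boardrect [109.7  13. ] [51.1 31.7] 6.7 world [0.6782 0.0706]
px [293. 225.] 117 ztop 0.1258 boardrect [31.6  2.4] [13.7 13.9] 83.9 world [0.602  0.0503]
px [269. 228.] 150 ztop 0.1207 boardrect [30.6 71.7] [31.7 31.5] 28.6 world [0.5924 0.1189]
px [303. 251.] 206 ztop 0.0983 boardrect [-40.3 -14.6] [30.2 47.6] 84.7 world [0.5329 0.0244]
```

View pics/w4.png

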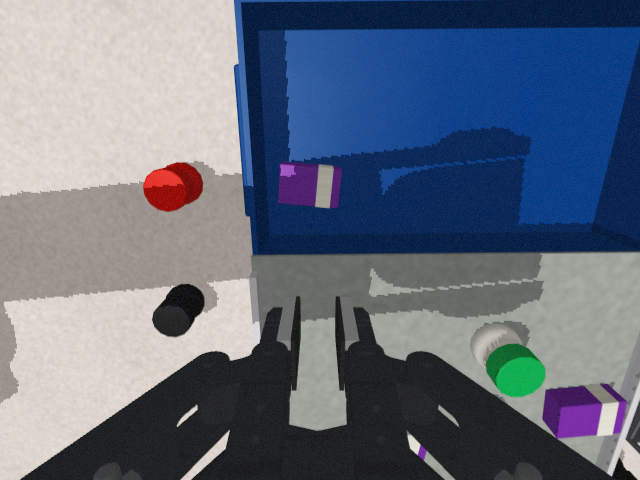

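The first carton lies flat in the blue tote at wrist pixel (310,186), and bottle and jar are unmoved. Moving to the middle carton, about 5 mm off-centre away from the bottle.

Call:
play_rows --deltas '[[[0.017,-0.04,0],0],[[0.034,-0.08,0],0],[[0.051,-0.12,0],0],[[0.068,-0.161,0],0],[[0.085,-0.201,0],0]]'

```text
time: 6.65
tool_pos: [0.5317, -0.024, 0.1583]
tool_rot: [-0.001, 0.662, 0.75, -0.001]
contact_force: [0.3, 0.3, 0.1]
gripper_width: 0.192
```

Call:
play_rows --deltas '[[[0,0,0],0],[[0,0,-0.03],0],[[0,0,-0.06],0],[[0,0,-0.08],0],[[0,0,-0.08],0]]'

```text
time: 7.28
tool_pos: [0.5305, -0.0216, 0.078]
tool_rot: [-0.002, 0.661, 0.75, -0.001]
contact_force: [0.3, 0.4, 1.0]
gripper_width: 0.193
```

```bash
python3 -c "
from m import *
pose()
im,d=grab_frame('wrist');cv2.imwrite('pics/w5.png',im)"
```

```text
7.275 tcp [ 0.5305 -0.0216  0.078 ] board [-0.0484 -0.06  ] tooly deg 7.2 w 0.19250807577508722 F [0.3 0.4 1. ] [-0.18 -0.02  1.96  0.    1.21 -0.31]
```

View pics/w5.png

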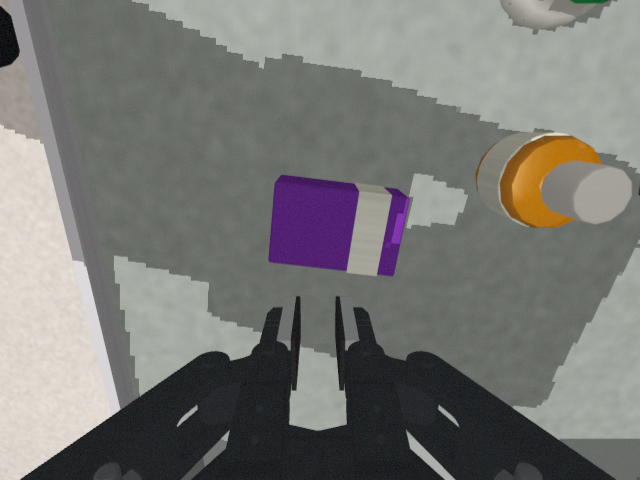

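The fingers straddle the carton's centre, with the carton at (338,228). The bottle is well clear to the right.

Call:
play_rows --deltas '[[[-0.0016,0.013,0.001],0],[[-0.0032,0.026,0.002],0],[[-0.0048,0.039,0.002],0],[[-0.0064,0.052,0.002],0],[[-0.008,0.065,0.002],0]]'

```text
time: 7.95
tool_pos: [0.5242, 0.0433, 0.0824]
tool_rot: [0.0, 0.661, 0.75, 0.0]
contact_force: [0.1, -0.1, -0.4]
gripper_width: 0.193
```

```bash
python3 -c "
from m import *
pose()
im,d=grab_frame('wrist');cv2.imwrite('pics/w6.png',im)"
```

```text
7.95 tcp [0.5242 0.0433 0.0824] board [-0.0465  0.0052] tooly deg 7.2 w 0.19270185410388688 F [ 0.1 -0.1 -0.4] [-0.06 -0.04  1.97  0.    1.21 -0.18]
```

View pics/w6.png

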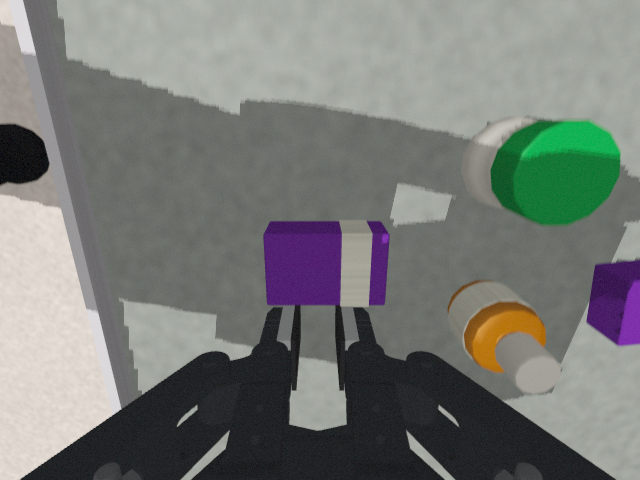

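It is square on the fingertips, and bottle and jar are clear. Continuing.

Call:
play_rows --deltas '[[[-0.0018,0.013,0],0],[[-0.0036,0.026,0],0],[[-0.0054,0.039,0],0],[[-0.0072,0.052,0],0],[[-0.009,0.065,0],0]]'

```text
time: 8.62
tool_pos: [0.5152, 0.1082, 0.0823]
tool_rot: [-0.0, 0.662, 0.75, -0.0]
contact_force: [0.4, -0.8, -0.3]
gripper_width: 0.193
```

Call:
play_rows --deltas '[[[-0.0016,0.013,0],0],[[-0.0032,0.026,0],0],[[-0.0048,0.039,0],0],[[-0.0064,0.052,0],0],[[-0.008,0.065,0],0]]'

```text
time: 9.25
tool_pos: [0.5073, 0.1732, 0.0823]
tool_rot: [-0.0, 0.662, 0.75, 0.0]
contact_force: [0.6, 0.3, -0.5]
gripper_width: 0.187
```

Call:
play_rows --deltas '[[[-0.0015,0.012,0],0],[[-0.002,0.014,0],0],[[-0.002,0.014,0],0],[[-0.002,0.014,0.03],0],[[-0.002,0.014,0.07],0]]'

```text
time: 9.88
tool_pos: [0.5043, 0.1856, 0.1516]
tool_rot: [-0.001, 0.662, 0.75, -0.001]
contact_force: [0.6, 0.7, 0.2]
gripper_width: 0.187
```

Call:
play_rows --deltas '[[[0,0,0.01],0],[[0,0,0.01],0]]'

```text
time: 10.12
tool_pos: [0.5057, 0.1861, 0.1626]
tool_rot: [0.0, 0.662, 0.75, 0.0]
contact_force: [-0.0, -0.2, -0.2]
gripper_width: 0.19
```

```bash
python3 -c "
from m import *
pose()
im,d=grab_frame('wrist');cv2.imwrite('pics/w7.png',im)
look('t7')"
```

```text
10.125 tcp [0.5057 0.1861 0.1626] board [-0.047   0.1491] tooly deg 7.1 w 0.19028725455857323 F [-0.  -0.2 -0.2] [ 0.21 -0.1   1.88 -0.    1.36  0.09]
px [288. 198.] 211 ztop 0.0993 boardrect [109.6  13. ] [50.8 31.8] 6.7 world [0.6781 0.0706]
px [294. 225.] 116 ztop 0.1261 boardrect [31.4  2.3] [13.5 14.5] 86.0 world [0.6018 0.0502]
px [269. 228.] 147 ztop 0.1202 boardrect [31.2 71.4] [31.4 31.9] 55.9 world [0.593  0.1188]
purple outside [234. 286.] 77 board [-0.114  0.19 ] z 0.024
```

View pics/w7.png

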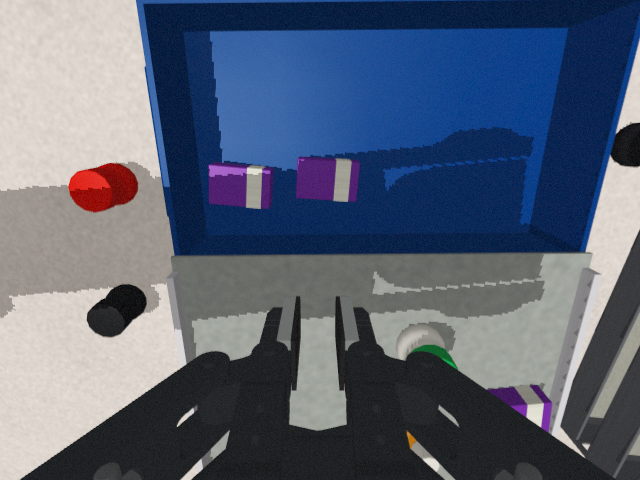

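Two cartons are in the tote, and bottle and jar have not moved. Before working on the far row I check the crate behind the board for clearance.

```bash
python3 -c "
from m import *
im,d=grab_frame('top');V,U=np.mgrid[100:240,170:420]
W=pts('top',d,U.ravel(),V.ravel());B=(W[:,:2]-C)@R.T
for z0 in (.05,.1,.14):
  for y0 in np.arange(-.15,.3,.05):
    m=(B[:,0]>.152)&(W[:,2]>z0)&(B[:,1]>y0)&(B[:,1]<y0+.05)
    print(z0,y0.round(2),m.sum(),B[m].min(0).round(3) if m.sum() else '',W[m][:,2].max().round(3) if m.sum() else '')
"
```

```text
0.05 -0.15 3 [ 0.152 -0.142] 0.086
0.05 -0.1 824 [ 0.22  -0.099] 0.127
0.05 -0.05 997 [ 0.225 -0.05 ] 0.126
0.05 0.0 995 [0.231 0.   ] 0.126
0.05 0.05 1003 [0.237 0.05 ] 0.128
0.05 0.1 979 [0.243 0.1  ] 0.127
0.05 0.15 422 [0.152 0.15 ] 0.127
0.05 0.2 7 [0.152 0.205] 0.061
0.05 0.25 3 [0.152 0.262] 0.061
0.1 -0.15 0  
0.1 -0.1 467 [ 0.22  -0.099] 0.127
0.1 -0.05 781 [ 0.225 -0.05 ] 0.126
0.1 0.0 786 [0.231 0.   ] 0.126
0.1 0.05 812 [0.237 0.05 ] 0.128
0.1 0.1 729 [0.243 0.1  ] 0.127
0.1 0.15 171 [0.249 0.15 ] 0.127
0.1 0.2 0  
0.1 0.25 0  
0.14 -0.15 0  
0.14 -0.1 0  
0.14 -0.05 0  
0.14 0.0 0  
0.14 0.05 0  
0.14 0.1 0  
0.14 0.15 0  
0.14 0.2 0  
0.14 0.25 0
```

Everything behind the board is under 128 mm high and at least 65 mm past the sweep line. I raise the tool over bottle and jar, cross, then lower behind the last carton.

Call:
play_rows --deltas '[[[0,0,0.035],0],[[0.036,-0.032,0.035],0],[[0.072,-0.064,0.035],0],[[0.108,-0.096,0.035],0],[[0.144,-0.128,0.035],0]]'

```text
time: 10.9
tool_pos: [0.6496, 0.0572, 0.1951]
tool_rot: [-0.001, 0.662, 0.75, -0.001]
contact_force: [-0.6, 0.1, 0.5]
gripper_width: 0.192
```

Call:
play_rows --deltas '[[[0.018,-0.016,0],0],[[0.036,-0.032,0],0],[[0.036,-0.032,0],0],[[0.036,-0.032,-0.03],0],[[0.036,-0.032,-0.06],0]]'

```text
time: 11.52
tool_pos: [0.6845, 0.0271, 0.1359]
tool_rot: [-0.0, 0.661, 0.75, -0.0]
contact_force: [-0.8, 0.6, -0.4]
gripper_width: 0.186
```

```bash
python3 -c "
from m import *
pose()
im,d=grab_frame('wrist');cv2.imwrite('pics/w8.png',im)"
```

```text
11.525 tcp [0.6845 0.0271 0.1359] board [ 0.1105 -0.031 ] tooly deg 7.2 w 0.18622969022758137 F [-0.8  0.6 -0.4] [-0.07  0.26  1.54  0.    1.34 -0.19]
```

View pics/w8.png

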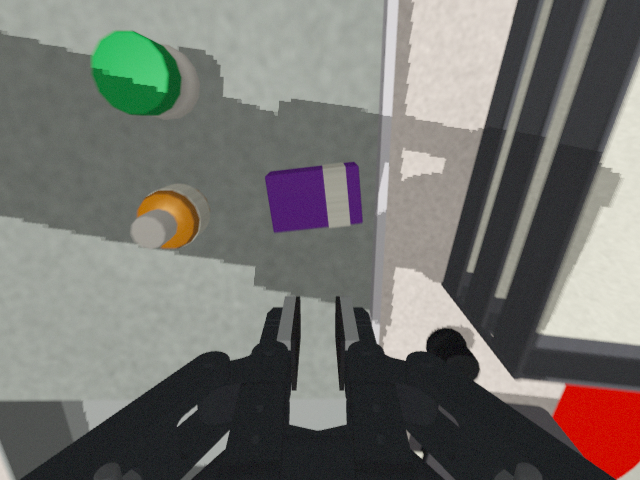

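The last carton is at (314,197), centred on the fingers. Bottle and jar are clear to the left. Lowering and sweeping.

Call:
play_rows --deltas '[[[0,0,-0.025],0],[[0,0,-0.045],0],[[0,0,-0.056],0],[[0,0,-0.056],0]]'

```text
time: 12.08
tool_pos: [0.6846, 0.0265, 0.0802]
tool_rot: [-0.001, 0.661, 0.75, -0.001]
contact_force: [-0.9, 0.0, -0.5]
gripper_width: 0.19
```

Call:
play_rows --deltas '[[[-0.0016,0.013,0],0],[[-0.0032,0.026,0],0],[[-0.0048,0.039,0],0],[[-0.0064,0.052,0],0],[[-0.008,0.065,0],0]]'

```text
time: 12.7
tool_pos: [0.6772, 0.0924, 0.0814]
tool_rot: [0.0, 0.661, 0.75, 0.0]
contact_force: [-1.2, -0.1, 0.2]
gripper_width: 0.194
```

```bash
python3 -c "
from m import *
pose()
im,d=grab_frame('wrist');cv2.imwrite('pics/w9.png',im)"
```

```text
12.7 tcp [0.6772 0.0924 0.0814] board [0.1114 0.0347] tooly deg 7.2 w 0.19357380053374604 F [-1.2 -0.1  0.2] [ 0.03  0.31  1.58  0.    1.25 -0.1 ]
```

View pics/w9.png

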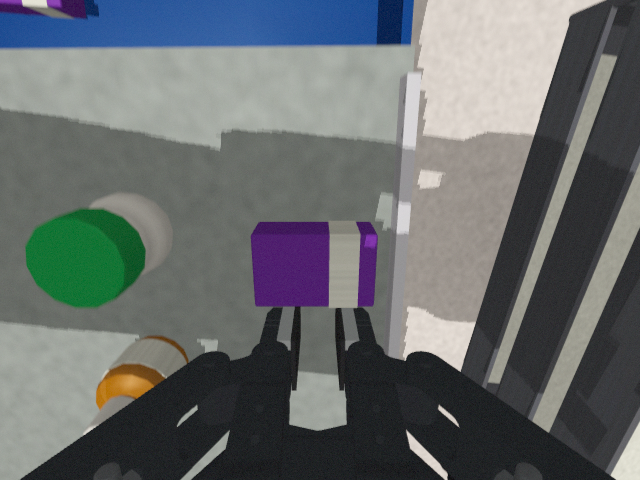

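Square and clear on both sides. Finishing this sweep.

Call:
play_rows --deltas '[[[-0.0018,0.0125,0],0],[[-0.0036,0.025,0],0],[[-0.0054,0.0375,0],0],[[-0.0072,0.05,0],0],[[-0.009,0.0625,0],0]]'

```text
time: 13.38
tool_pos: [0.6682, 0.1547, 0.0812]
tool_rot: [-0.0, 0.662, 0.75, -0.0]
contact_force: [-0.1, -0.3, 0.1]
gripper_width: 0.194
```

Call:
play_rows --deltas '[[[-0.0016,0.0125,0],0],[[-0.0032,0.025,0],0],[[-0.0048,0.0375,0],0],[[-0.0062,0.05,0],0],[[-0.0062,0.05,0],0]]'

```text
time: 14.0
tool_pos: [0.662, 0.2048, 0.0813]
tool_rot: [0.0, 0.661, 0.75, -0.0]
contact_force: [-0.8, -0.6, -0.2]
gripper_width: 0.191
```

Call:
play_rows --deltas '[[[0,0,0],0],[[0,0,0.03],0],[[0,0,0.07],0],[[0,0,0.1],0],[[0,0,0.1],0]]'

```text
time: 14.62
tool_pos: [0.6643, 0.2036, 0.1855]
tool_rot: [0.002, 0.662, 0.75, 0.003]
contact_force: [-0.0, 0.5, -0.9]
gripper_width: 0.191
```

```bash
python3 -c "
from m import *
pose()
im,d=grab_frame('wrist');cv2.imwrite('pics/w10.png',im)
im,d=grab_frame('scene');cv2.imwrite('pics/s10.png',im)
look('t10')"
```

```text
14.625 tcp [0.6643 0.2036 0.1855] board [0.1126 0.1467] tooly deg 7.1 w 0.19067414786108106 F [-0.   0.5 -0.9] [ 0.19  0.24  1.49 -0.    1.41  0.07]
px [294. 225.] 118 ztop 0.1271 boardrect [31.7  2.4] [13.5 14.7] 82.9 world [0.6021 0.0504]
px [269. 227.] 142 ztop 0.1207 boardrect [30.7 71.5] [30.6 32.7] 41.7 world [0.5925 0.1188]
```

View pics/w10.png

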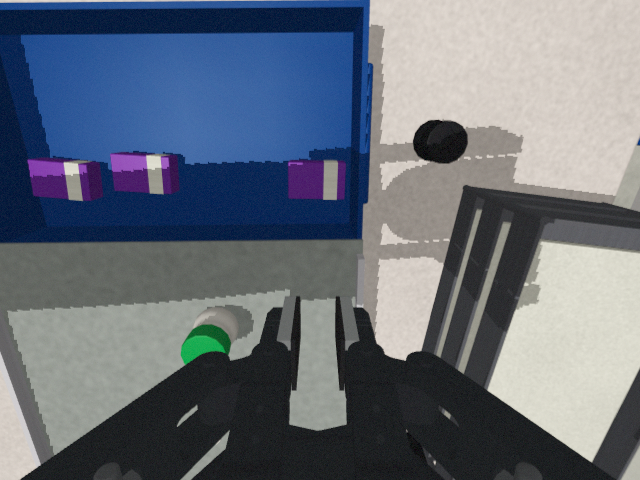

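View pics/s10.png

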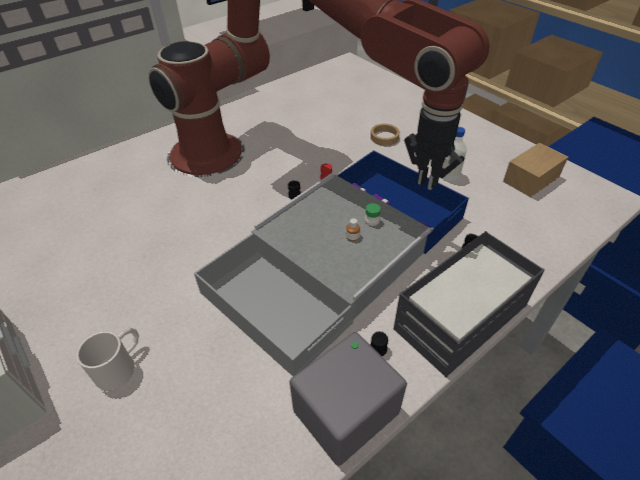

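All three cartons lie in the blue tote, at wrist pixels (65,180), (145,173) and (317,180). Bottle and jar stand where they were, the grey tote is empty, and the mug is in the same pixels as before. The gripper is raised and free, so I hand in.

```bash
python3 -c "
from m import *
print(ticket.job_done()); pose()"
```

```text
the job is handed in; nothing more can be done
None
the job is handed in; nothing more can be done
```

All three purple cartons are in the blue tote, and I handed the job in about 15 s into the 54 s allowed. I swept each one along its own row with two slightly opened fingertips and never gripped or lifted it.

- **Cartons:** the last wrist picture shows all three lying flat in the blue tote. The top view showed no carton left on the board. The scene picture showed the grey tote empty.
- **Bottle and jar:** both still stand on the board, and their positions agree with the first measurement to about 1.5 mm, which is within measuring noise.
- **Mug and gel bottle:** the arm stayed well away from both. The mug sits where it was in the scene picture. The gel bottle was partly hidden behind the gripper in the last picture, so I did not measure it again.
- **Forces:** every tool force reading was about 1 N. No check failed or disagreed with another.

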